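# Third hand for a new drawer front

## Robot

A 7-joint arm with a two-finger parallel gripper is mounted at the origin on the work surface. World frame = base frame: x ahead of the robot, y to its left, z up, the work surface at z = 0. Lengths are in m, angles in rad, forces in N, time in s.
With the tool pointing down it reaches from about 0.4 to 0.925 m from the base axis. Payload 4.1 kg.
Tool frame: the origin (TCP) lies midway between the tips of the shut fingers; the grasp point (between the pads) lies pinch_z behind it (pinch_z is the distance from the TCP to the grasp point, in m); z points along the fingers, y is the line along which they close (so a half turn about z gives the same grasp; the last joint's range is limited). The gripper opens to 85 mm and grips with 20 to 120 N. Pads are 22 mm wide; open, the fingers measure 114 mm over their backs; the gripper's body (76 mm by 85 mm) begins 54 mm behind the grasp point. The pads swing forward as they close: fully open they stand 13 mm farther back than shut.
Start: joints at [1.224, 0.398, 0.045, 1.537, -0.019, 1.207, -0.051], TCP at [0.159, -0.63, 0.231] pointing down, gripper open.
Joint ranges: [-2.82, 2.82], [-0.49, 2.23], [-1.37, 1.46], [0, 2.46], [-1.36, 4.5], [0.23, 2], [-2.94, 2.94]. Speed limits (rad/s): [2.57, 2.57, 3.14, 3.14, 3.14, 3.14, 3.14].

## Interface

Orientations are given as a unit quaternion [w, x, y, z].
In Python, from workcell import get_state, get_image, camera_info, sign_off, pinch_z gives the robot as it stands.
- The arm moves only by the tool apply_moves, never from a script. Its argument "rows" is a list that holds one entry, the list of rows, each a list of 7 numbers: the turn, a rotation vector about the tool's x, y, z in units of pi/2 rad (1.0 is pi/2 rad), then the shift along the tool's x, y, z in units of 40 cm (1.0 is 40 cm), then the finger opening in mm, from 0 to 85.4. In form: [[[rx, ry, rz, dx, dy, dz, fingers], ...]]. A call has 1 to 20 rows; each row shifts and turns the commanded pose from where the row before left it, along the tool's axes as they then stand; what a row does not reach is not made up. A row lasts 1/8 s, in which the tool goes at most 62.5 mm and 10.7 degrees, less where a joint would pass 70% of its speed; a pose out of reach is approached as far as the arm can. A call with a number of a shift or a turn outside -1 to 1 is refused whole. A call with a gripper value outside its range is refused whole. The fingers move at their own pace and stop on an object; "newtons" is the grip in N (left out, the last holds). Time passes only in rows, so rows that do not move let the fingers close. It gives the time, the measured TCP pose, the force, the opening and the grip force at its end, in the units of the state.
- get_state(): the state, without advancing time (a new reading comes with each control period).
- get_image(name): name is "side" or "top"; returns the picture (480x640x3 uint8, red, green, blue); there is no depth.
- camera_info(name): a dict with "mtx" (3x3 intrinsics, pixels), "dist" ([k1, k2, p1, p2, k3] as OpenCV has them; the pictures are not rectified), "cam_to_world" (4x4, takes a point from camera to world coordinates). Camera axes: x right, y down, z forward; pixel columns grow to the right and rows downward; lengths in m; the calibration is good to about 2 mm. A picture is of the moment at which its call begins. camera_info takes no time and is no camera call.
- sign_off(): hands the job in; it is judged then, once.
The state is a dict: "t": time; "q": joint angles; "qvel": joint speeds; "effort": joint torques, N m; "tool_pos": TCP position; "orientation": TCP orientation; "ft_force": force on the tool from outside, world axes, zero at the start; "moment": the same for the moment, N m; "gripper_width": finger opening in m; "grasp_force": force on a finger pad.
Only numpy, scipy, OpenCV 4.12 (cv2) and the standard library are available. Lean on these libraries where they do the work, as an engineer would, in place of code of your own. Each camera call takes 0.05 s, during which the arm holds its last target. There are 200 camera calls.

## Task

Push the open drawer of the little worktop unit home until it snaps in and stays. Then take the new oak drawer front, stand it upright on the two blue packers, knob towards you, its ends flush with the sides of the unit, and press it flat against the drawer box with a steady push of about 10 N so that I can drive the screws from inside; finish while still holding it pressed like that, without letting go. Never lean on the front with more than 30 N, and leave the canister, mug, screwdriver and dish of screws where they are.

Things in the scene. Friction and masses are not known exactly. Their poses are not given: they have to be found in the camera images.
- unit: Oak drawer unit without its top board, 280 wide, fixed; it can stand turned. Origin: on the worktop, middle of the plane of the side panels' front edges; x into the unit, y across it, z up. Side panels 16 thick, y 124 to 140 on both sides, x 0 to 300, top at z 127; cross rail at x 228 to 288, same top; base board 18 thick, from x -42 (a ledge) to 300. Over the drawer it is open.
- drawer (a joint): Opening of the drawer box, m; 0 when its back just touches two rubber buffers, growing as it comes out towards the robot. It stays where left (1 N friction). Going in, a roller catch resists from 0.012 to 0.005 (up to 5 N), then pulls it in and keeps it within 0.001 of 0: home. Pushed on, the buffers yield 1 mm per 4 N, to -0.008.
- box_face (a point): Middle of the drawer box's plain front face (ply wall 12 thick, 224 wide, 69 high: from 30 to 99 above the worktop), 62 above the worktop; axes as the unit's; moves with the drawer. In the unit's frame its x is -6 mm minus the opening, so when home it stands about 6 in front of the side panels.
- front: New drawer front, loose, 0.45 kg: oak board 20 thick (its x), 280 wide (y), 110 high (z), standing on its lower long edge. Origin: centre of its underside. Plain back to its +x, knobbed face to its -x. It can be gripped across its 20 mm anywhere along the top edge; in place, its top is 32 above the drawer box's top.
- knob_end (a point): Middle of the end of the brass knob on the front: 54 above the front's underside, 38 in front (-x) of its origin; the knob is 30 in diameter and stands 28 off the board's face.
- canister: Bystander: yellow and blue canister with a wooden lid, 88 in diameter, 121 high; origin at the centre of its underside.
- mug: Bystander: blue mug, 80 in diameter, 92 high, handle to its +y; origin at the centre of its underside.
- screwdriver: Bystander: red-handled screwdriver lying down, 200 long along its x, about 30 thick; origin under its middle.
- screw_dish: Bystander: white dish holding a few brass screws, 90 in diameter, 35 high; origin at the centre of its underside.
- seat (a point): Fixed to the unit, axes as the unit's: where the middle of the front's underside belongs, 21 above the worktop, 15 in front of the unit's origin. It lies midway between two slippery blue plastic packers stuck on the ledge (36 deep in x, 30 wide, 3 thick, at y -90 and 90, from 24 before to 12 behind the seat), whose tops are at this height.

How it is judged:
By the outcome, as a careful person would: the job done as asked, in the order asked, and still so for the second after the job is handed in, while the arm keeps its last pose, push and grip.
It also fails if it takes over 72 s, if anything falls off the work surface, if the arm or the gripper's body presses on something with over 40 N, if the wrist force passes 120 N, or if a joint passes its speed limit or range.

## Working session

There is one attempt and no reset: what is moved stays moved. The work goes in short steps, Python scripts to look and compute and a tool call to move; the robot and the scene stay as the last step left them, time stands still between calls to the robot, and variables do not carry over. Pictures are saved under pics/ and viewed, at most 10 in all, crops included, and the job is handed in when it is done.

Besides the shell and the picture viewer there is one more tool, called after "Call:" by a JSON object that holds its "api" and its "payload", one argument or row to a line. apply_moves: Moves the arm, as the interface text tells. Shifts and turns lie within -1 to 1; 1 stands for 40 cm of shift or pi/2 rad of turn. Its arguments: {"type":"object","properties":{"rows":{"type":"array"},"newtons":{"type":"number"}},"required":["rows"]}

```bash
mkdir -p pics; ls
python3 - <<'E'
from workcell import *
import cv2
print(pinch_z, get_state())
for n in("side","top"):
    i=get_image(n); cv2.imwrite(f"pics/{n}0.png",cv2.cvtColor(i,cv2.COLOR_RGB2BGR)); print(n,camera_info(n))
E
```

```text
pics
0.0187 {'t': 0.0, 'q': array([ 1.22398728,  0.39918003,  0.04501384,  1.53790586, -0.01867048,
        1.20689464, -0.05069321]), 'qvel': array([ 0.00170272,  0.00012279, -0.00096876,  0.00098826,  0.00110838,
       -0.00040571,  0.00108666]), 'effort': array([-1.07551725e-03, -4.75139165e+01,  1.36443079e+00, -2.54221916e+01,
        1.15786502e-02,  9.44210828e-03,  2.82385793e-05]), 'tool_pos': array([ 0.1592967 , -0.62951197,  0.2302593 ]), 'orientation': array([-9.63444952e-04,  9.92324058e-01,  1.23660809e-01, -1.98241069e-04]), 'ft_force': array([0.36615839, 0.27332211, 0.39822449]), 'moment': array([-0.03306646,  0.01045879,  0.05643815]), 'grasp_force': 0.0, 'gripper_width': 0.08547111938816605}
side {'mtx': array([[506.91321517,   0.        , 319.2887681 ],
       [  0.        , 506.91321517, 238.35099017],
       [  0.        ,   0.        ,   1.        ]]), 'dist': array([-0.09453916,  0.        ,  0.        ,  0.        ,  0.        ]), 'cam_to_world': array([[-0.70656744, -0.45360332,  0.54314499, -0.12249675],
       [-0.70756129,  0.44100274, -0.5521536 ,  0.65882457],
       [ 0.01093027, -0.77444213, -0.63255033,  0.88129832],
       [ 0.        ,  0.        ,  0.        ,  1.        ]])}
top {'mtx': array([[611.05280871,   0.        , 327.42090807],
       [  0.        , 611.05280871, 241.80736513],
       [  0.        ,   0.        ,   1.        ]]), 'dist': array([-0.14824082,  0.        ,  0.        ,  0.        ,  0.        ]), 'cam_to_world': array([[ 0.01712278, -0.99562303,  0.09187811,  0.4141973 ],
       [-0.99983005, -0.01767785, -0.0052308 , -0.04616785],
       [ 0.00683211, -0.09177293, -0.99575652,  1.64518566],
       [ 0.        ,  0.        ,  0.        ,  1.        ]])}
```

View pics/side0.png

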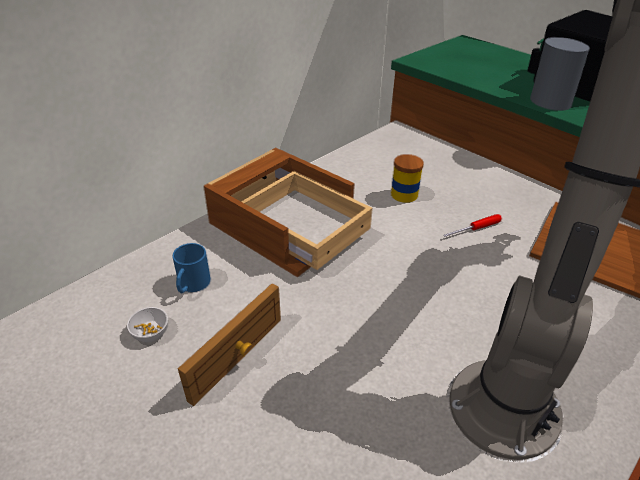

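View pics/top0.png

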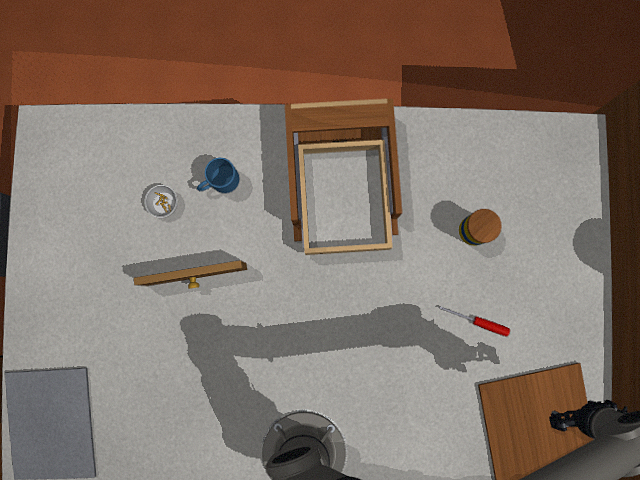

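Top view: the unit is around (345,170), its open drawer's front runs (305,253)–(392,248), and the oak front's top edge runs (135,282)–(246,264). Side view: the drawer's near corners are about (318,268) and (371,210), and the front's top runs (181,372)–(279,287). I'll enlarge these.

Run:
```python
import cv2,numpy as np
t=cv2.imread("pics/top0.png");s=cv2.imread("pics/side0.png")
def c(i,x,y,w,h,k):
    o=cv2.resize(i[y:y+h,x:x+w],None,fx=k,fy=k,interpolation=cv2.INTER_CUBIC)
    for a in range(-(-x//10)*10,x+w,10):
        cv2.line(o,((a-x)*k,0),((a-x)*k,12 if a%50==0 else 5),(0,0,255),1)
        if a%50==0: cv2.putText(o,str(a),((a-x)*k+2,12),0,.4,(0,0,255))
    for a in range(-(-y//10)*10,y+h,10):
        cv2.line(o,(0,(a-y)*k),(12 if a%50==0 else 5,(a-y)*k),(0,0,255),1)
        if a%50==0: cv2.putText(o,str(a),(2,(a-y)*k-2),0,.4,(0,0,255))
    return o
cv2.imwrite("pics/a.png",np.vstack([np.hstack([c(t,120,250,130,50,3),c(t,280,205,130,50,3)]),np.hstack([c(t,280,95,130,50,3),c(t,280,125,130,50,3)]),np.hstack([c(t,280,150,130,85,3),c(t,120,150,130,85,3)])]))
cv2.imwrite("pics/b.png",np.hstack([c(s,170,280,120,130,3),c(s,200,145,180,130,3)[:, :]])[:, :800])
cv2.imwrite("pics/b.png",np.hstack([c(s,172,278,116,130,3),c(s,270,175,110,130,4)[:390]]))
```

```text
(no output)
```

View pics/a.png

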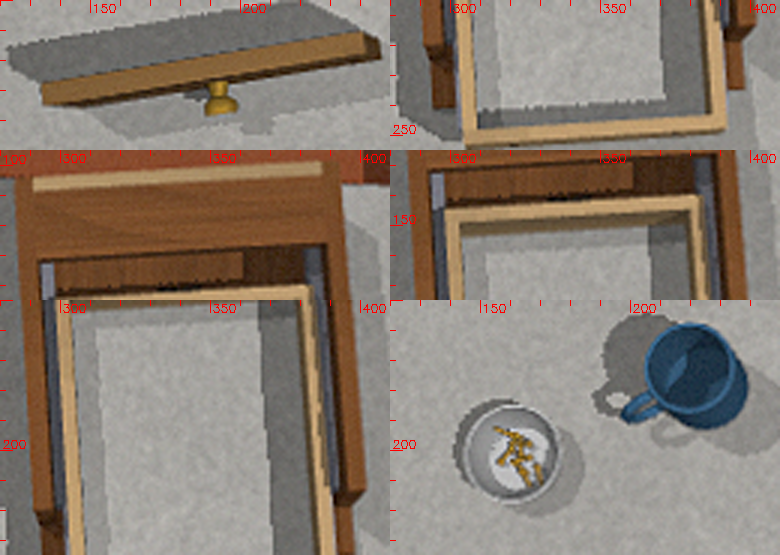

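View pics/b.png

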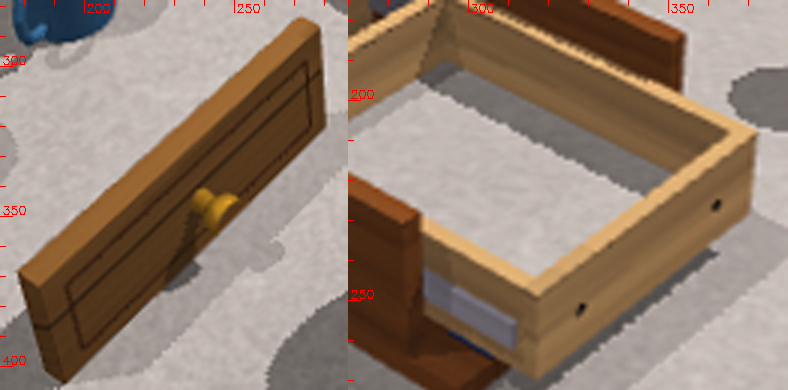

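The crops give me corner pixels. I'll fit the unit and front models to both views by least squares and check with an overlay.

```bash
cat > h.py <<'E'
import numpy as np,cv2
from workcell import *
from scipy.optimize import least_squares
CI={n:camera_info(n) for n in("side","top")}
def proj(n,P):
    c=CI[n];M=np.linalg.inv(c["cam_to_world"])
    return cv2.projectPoints(np.array(P,float).reshape(-1,1,3),cv2.Rodrigues(M[:3,:3])[0],M[:3,3],c["mtx"],c["dist"])[0][:,0]
def w(p,P):
    P=np.array(P,float).reshape(-1,3);c,s=np.cos(p[2]),np.sin(p[2])
    return np.c_[p[0]+c*P[:,0]-s*P[:,1],p[1]+s*P[:,0]+c*P[:,1],P[:,2]+(p[3] if len(p)>3 else 0)]
def box(x0,x1,y0,y1,z0,z1):
    return np.array([[x,y,z] for x in(x0,x1) for y in(y0,y1) for z in(z0,z1)])
ED=[(a,b) for a in range(8) for b in range(a) if bin(a^b).count('1')==1]
def draw(img,n,p,B,col):
    q=proj(n,w(p,B))
    for a,b in ED: cv2.line(img,*[tuple(int(round(v*16)) for v in q[i]) for i in(a,b)],col,1,cv2.LINE_AA,4)
E
cat > fit.py <<'E'
from h import *
# front: x,y,yaw,z
F=[("top",(-.01,.14,.11),(134,283.7)),("top",(.01,.14,.11),(134,278)),("top",(.01,-.14,.11),(240.7,260.7)),("top",(-.01,-.14,.11),(242,267.3)),("top",(-.038,0,.054),(193.7,285.3)),
("side",(-.01,.14,.11),(184,374.7)),("side",(.01,.14,.11),(178,368.7)),("side",(.01,-.14,.11),(272.7,284)),("side",(-.01,-.14,.11),(278.7,287)),("side",(-.01,-.14,0),(280.7,320.3)),("side",(-.01,.14,0),(192.7,406))]
def rf(p): return np.ravel([proj(n,w(p,P))[0]-u for n,P,u in F])
f=least_squares(rf,[.5,.25,0,0]);print("front",f.x,f.fun.reshape(-1,2).round(1).tolist())
U=[("top",(0,.14,.127),(291.7,221)),("top",(0,-.14,.127),(401.7,215)),
("top",(-6,.112,.099),(305.7,248.7)),("top",(-6,-.112,.099),(391.7,244)),
("side",(-6,.112,.099),(318,248.8)),("side",(-6,-.112,.099),(372,208)),("side",(-6,.112,.030),(317.5,270)),("side",(-6,-.112,.030),(370.8,228))]
def ru(p): return np.ravel([proj(n,w((*p[:3],p[4]),(-.006-p[3] if P[0]==-6 else P[0],P[1],P[2])))[0]-u for n,P,u in U])
g=least_squares(ru,[.6,0,0,.06,0]);print("unit x y yaw open z",g.x,g.fun.reshape(-1,2).round(1).tolist())
u=g.x[:3];o=g.x[3]
out=[]
for n,(x,y,ww,hh) in(("top",(120,90,300,205)),("side",(170,140,220,275))):
    k=3 if n=="side" else 3
    im=cv2.imread(f"pics/{n}0.png");im=cv2.resize(im,None,fx=1,fy=1)
    S=4;big=cv2.resize(im,None,fx=S,fy=S,interpolation=cv2.INTER_CUBIC)
    m=CI[n]["mtx"]; old=m.copy(); m[:2]*=S; m[:2,2]+=(S-1)/2
    draw(big,n,f.x,box(-.01,.01,-.14,.14,0,.11),(255,0,255))
    for s in(1,-1): draw(big,n,u,box(0,.3,s*.124,s*.14,0.018,.127),(255,255,0))
    draw(big,n,u,box(-.042,.3,-.14,.14,0,.018),(0,255,0))
    draw(big,n,u,box(-.006-o,.006-o,-.112,.112,.03,.099),(0,0,255))
    CI[n]["mtx"]=old
    cv2.imwrite(f"pics/ov_{n}.png",cv2.resize(big[y*S:(y+hh)*S,x*S:(x+ww)*S],None,fx=.66 if n=="top" else .54,fy=.66 if n=="top" else .54,interpolation=cv2.INTER_AREA))
E
python3 fit.py
```

```text
front [ 0.47328227  0.30040882  0.17342817 -0.00639182] [[0.4, 0.4], [-0.6, -1.6], [0.1, -1.1], [-0.0, 0.1], [0.2, 1.9], [0.4, -0.8], [-1.1, -0.1], [-0.7, -0.6], [0.4, 0.2], [0.3, 0.7], [1.0, 0.9]]
unit x y yaw open z [ 0.61650887 -0.10458846  0.08066842  0.06855887 -0.00868797] [[0.7, 0.4], [1.3, -0.5], [-0.1, 2.3], [1.2, 1.5], [-1.4, -0.0], [-0.8, -0.2], [-1.1, -0.2], [-1.5, 0.1]]
```

View pics/ov_top.png

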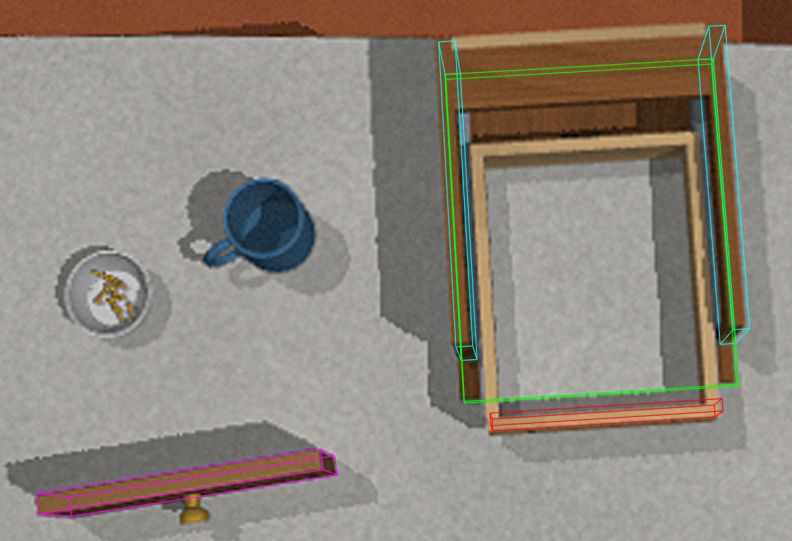

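View pics/ov_side.png

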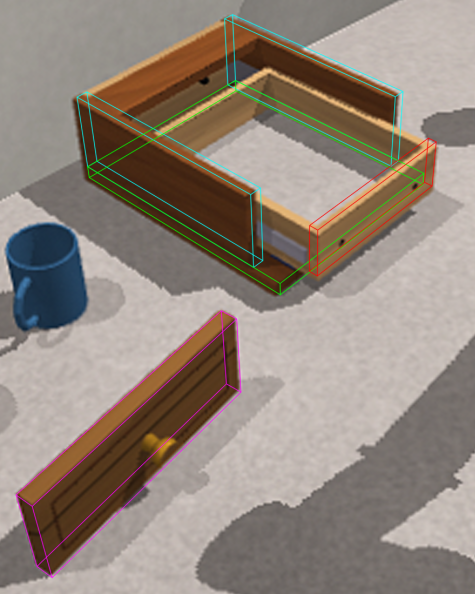

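```bash
cat > fit2.py <<'E'
import fit as A
from h import *
T=A.U+[("top",(-.042,.14,.018),(295.4,243.4)),("top",(-.042,-.14,.018),(398.6,236)),("top",(.3,.14,.127),(286.7,104.5)),("top",(.3,-.14,.127),(390.5,99.5)),
("side",(0,.14,.127),(286.2,229)),("side",(-.042,.14,.0),(300,276)),("side",(.3,.14,.127),(205.5,186.5)),("side",(.3,.14,0),(212,223.5))]
def r(p):
    o={"top":np.r_[p[8:11]],"side":np.r_[p[11:14]]}
    a=[proj(n,w(p[:4],P)+o[n])[0]-u for n,P,u in A.F]
    b=[proj(n,w(p[4:7],(-.006-p[7] if P[0]==-6 else P[0],P[1],P[2]))+o[n])[0]-u for n,P,u in T]
    return np.r_[np.ravel(a),np.ravel(b),np.r_[p[8:14],p[3]]/.002]
s=least_squares(r,np.r_[A.f.x,A.g.x[:4],np.zeros(6)],loss="soft_l1")
print("front",s.x[:4].round(4),"unit",s.x[4:8].round(4),"camoff mm",(s.x[8:]*1e3).round(1));print(s.fun[:-7].reshape(-1,2).round(1).tolist())
E
python3 fit2.py | tail -2; python3 -c "
from workcell import *
print(get_state()['t'])"
```

```text
front [ 0.4725  0.3007  0.1731 -0.0009] unit [ 0.6139 -0.1031  0.0794  0.0691] camoff mm [ 1.4 -0.4 -0.8 -1.4  0.4 -2.6]
[[-0.1, 0.1], [-1.1, -2.0], [-0.1, -1.4], [-0.2, -0.2], [-0.1, 1.6], [0.5, -0.7], [-1.0, -0.1], [-0.4, -0.9], [0.8, -0.1], [0.7, 0.6], [1.1, 1.1], [0.1, 0.4], [1.3, -0.4], [-0.7, 2.7], [1.2, 1.9], [-0.7, -0.7], [0.3, -1.0], [-0.4, -0.7], [-0.5, -0.5], [-0.7, -1.4], [0.3, -0.4], [-1.3, 1.3], [3.4, 0.2], [-0.1, 2.5], [-0.2, 1.9], [0.1, -0.4], [-0.7, -0.2]]
0.1
```

Call:
{"api": "apply_moves", "payload": {
  "rows": [
    [[0,0,-0.1113,0,0,0,0],[0,0,-0.1113,0,0,0,0],[0,0,-0.1113,0,0,0,0],[0,0,-0.1113,0,0,0,0],[0,0,-0.1113,0,0,0,0],[0,0,-0.1113,0,0,0,0],[0,0,-0.1113,0,0,0,0],[0,0,-0.1113,0,0,0,0]]
  ]
}}

```text
t: 1.1
tool_pos: [0.1593, -0.6298, 0.2307]
orientation: [-0.0, 0.678, 0.735, 0.0]
ft_force: [0.3, 0.0, 0.0]
gripper_width: 0.0002
grasp_force: 0.0
```

Call:
{"api": "apply_moves", "payload": {
  "rows": [
    [[0,0,0,0.0945,0.07,0,0],[0,0,0,0.0945,0.07,0,0],[0,0,0,0.0945,0.07,0,0],[0,0,0,0.0945,0.07,0,0],[0,0,0,0.0945,0.07,0,0],[0,0,0,0.0945,0.07,0,0],[0,0,0,0.0945,0.07,0,0],[0,0,0,0.0945,0.07,0,0],[0,0,0,0.0945,0.07,0,0],[0,0,0,0.0945,0.07,0,0],[0,0,0,0.0945,0.07,0,0],[0,0,0,0.0945,0.07,0,0],[0,0,0,0.0945,0.07,0,0],[0,0,0,0,0,0,0]]
  ]
}}

```text
t: 2.85
tool_pos: [0.4867, -0.1083, 0.2313]
orientation: [-0.0, 0.677, 0.736, 0.001]
ft_force: [-0.4, -0.9, -0.4]
gripper_width: 0.0
grasp_force: 0.0
```

```bash
cat > g.py <<'E'
# usage: g.py x y z toolx_angle : remaining shift in tool-axis units after a tool-z turn (units)
import sys,numpy as np
from workcell import *
from scipy.spatial.transform import Rotation as R
s=get_state();r=R.from_quat(s["orientation"],scalar_first=True)
M=r.as_matrix()
print("t",round(s["t"],2),"pos",s["tool_pos"].round(4),"ang",round(np.arctan2(M[1,0],M[0,0]),4),"zax",M[:,2].round(4),"F",s["ft_force"].round(1),"M",s["moment"].round(2),"w",round(s["gripper_width"],4),"grip",round(s["grasp_force"],1))
if len(sys.argv)>1:
    x,y,z,a=map(float,sys.argv[1:]);c,n=np.cos(a),np.sin(a)
    T=np.array([[c,n,0],[n,-c,0],[0,0,-1]]).T
    print("turn",((M.T@T)[1,0]and(R.from_matrix(M.T@T).as_rotvec()/(np.pi/2)).round(4)),"shift after turn",(T.T@(np.array([x,y,z])-s["tool_pos"])/.4).round(4))
E
python3 g.py .484 -.113 .06 1.646
```

```text
t 2.85 pos [ 0.4867 -0.1083  0.2313] ang 1.6543 zax [ 9.e-04  2.e-03 -1.e+00] F [-0.4 -0.9 -0.4] M [ 0.01  0.03 -0.08] w 0.0 grip 0.0
turn [ 0.0007 -0.0012  0.0053] shift after turn [-0.0113 -0.0076  0.4283]
```

Call:
{"api": "apply_moves", "payload": {
  "rows": [
    [[0,0,0.0053,-0.01,0,0.1,0],[0,0,0,0,0,0.11,0],[0,0,0,0,0,0.11,0],[0,0,0,0,0,0.107,0],[0,0,0,0,0.035,0,0],[0,0,0,0,0.03,0,0],[0,0,0,0,0.01,0,0],[0,0,0,0,0.005,0,0],[0,0,0,0,0.005,0,0]]
  ]
}}

```text
t: 3.98
tool_pos: [0.5197, -0.1145, 0.0611]
orientation: [0.001, 0.683, 0.73, -0.0]
ft_force: [-0.2, 0.4, 0.4]
gripper_width: -0.0002
grasp_force: 0.0
```

Call:
{"api": "apply_moves", "payload": {
  "rows": [
    [[0,0,0,0,0.006,0,0],[0,0,0,0,0.006,0,0],[0,0,0,0,0.006,0,0],[0,0,0,0,0.006,0,0]]
  ]
}}

```text
t: 4.47
tool_pos: [0.5292, -0.1138, 0.0606]
orientation: [0.0, 0.683, 0.731, -0.0]
ft_force: [-1.1, 0.3, 3.5]
gripper_width: -0.0001
grasp_force: 1.5
```

Call:
{"api": "apply_moves", "payload": {
  "rows": [
    [[0,0,0,0,0.012,0,0],[0,0,0,0,0.012,0,0],[0,0,0,0,0.012,0,0],[0,0,0,0,0.012,0,0],[0,0,0,0,0,0,0]]
  ]
}}

```text
t: 5.1
tool_pos: [0.549, -0.1123, 0.0604]
orientation: [0.0, 0.683, 0.731, 0.0]
ft_force: [-1.0, 0.4, 0.3]
gripper_width: -0.0004
grasp_force: 0.1
```

```bash
python3 g.py
```

```text
t 5.1 pos [ 0.549  -0.1123  0.0604] ang 1.6385 zax [ 1.1e-03  2.0e-04 -1.0e+00] F [-1.   0.4  0.3] M [-0.02  0.03 -0.02] w -0.0004 grip 0.1
```

Call:
{"api": "apply_moves", "payload": {
  "rows": [
    [[0,0,0,0,0.012,0,0],[0,0,0,0,0.012,0,0],[0,0,0,0,0.012,0,0],[0,0,0,0,0.012,0,0],[0,0,0,0,0.012,0,0],[0,0,0,0,0.01,0,0]]
  ]
}}

```text
t: 5.85
tool_pos: [0.5764, -0.1104, 0.0604]
orientation: [-0.0, 0.683, 0.731, -0.0]
ft_force: [-1.9, 0.6, 1.2]
gripper_width: 0.0003
grasp_force: 0.8
```

Call:
{"api": "apply_moves", "payload": {
  "rows": [
    [[0,0,0,0,0.006,0,0],[0,0,0,0,0.006,0,0]]
  ]
}}

```text
t: 6.1
tool_pos: [0.581, -0.1102, 0.0605]
orientation: [-0.0, 0.683, 0.73, -0.0]
ft_force: [-0.8, 0.9, 0.5]
gripper_width: 0.0004
grasp_force: 0.7
```

Call:
{"api": "apply_moves", "payload": {
  "rows": [
    [[0,0,0,0,0.006,0,0],[0,0,0,0,0.006,0,0]]
  ]
}}

```text
t: 6.35
tool_pos: [0.5858, -0.1099, 0.0605]
orientation: [0.0, 0.683, 0.731, -0.0]
ft_force: [-1.0, 0.3, 1.0]
gripper_width: 0.0002
grasp_force: 0.7
```

Call:
{"api": "apply_moves", "payload": {
  "rows": [
    [[0,0,0,0,0.006,0,0],[0,0,0,0,0,0,0]]
  ]
}}

```text
t: 6.6
tool_pos: [0.5887, -0.1099, 0.0606]
orientation: [0.0, 0.683, 0.731, 0.0]
ft_force: [-0.8, 0.5, 0.5]
gripper_width: -0.0002
grasp_force: 0.1
```

Call:
{"api": "apply_moves", "payload": {
  "rows": [
    [[0,0,0,0,0.006,0,0],[0,0,0,0,0,0,0]]
  ]
}}

```text
t: 6.85
tool_pos: [0.5909, -0.1098, 0.0606]
orientation: [0.0, 0.683, 0.73, 0.0]
ft_force: [-0.5, -0.1, 1.6]
gripper_width: -0.0004
grasp_force: 0.3
```

Call:
{"api": "apply_moves", "payload": {
  "rows": [
    [[0,0,0,0,0.006,0,0],[0,0,0,0,0,0,0]]
  ]
}}

```text
t: 7.1
tool_pos: [0.5932, -0.1096, 0.0605]
orientation: [0.0, 0.683, 0.73, 0.0]
ft_force: [-0.3, -0.1, 0.4]
gripper_width: 0.0001
grasp_force: 0.4
```

Call:
{"api": "apply_moves", "payload": {
  "rows": [
    [[0,0,0,0,0.006,0,0],[0,0,0,0,0,0,0]]
  ]
}}

```text
t: 7.35
tool_pos: [0.5955, -0.1094, 0.0605]
orientation: [0.0, 0.683, 0.731, 0.0]
ft_force: [-0.5, -1.1, 1.1]
gripper_width: 0.0001
grasp_force: 0.7
```

Call:
{"api": "apply_moves", "payload": {
  "rows": [
    [[0,0,0,0,0.006,0,0],[0,0,0,0,0,0,0]]
  ]
}}

```text
t: 7.6
tool_pos: [0.5962, -0.1094, 0.0604]
orientation: [-0.001, 0.683, 0.73, -0.001]
ft_force: [-4.8, -1.4, 5.1]
gripper_width: 0.0002
grasp_force: 3.3
```

Call:
{"api": "apply_moves", "payload": {
  "rows": [
    [[0,0,0,0,0.005,0,0],[0,0,0,0,0,0,0]]
  ]
}}

```text
t: 7.85
tool_pos: [0.5969, -0.1093, 0.0603]
orientation: [-0.002, 0.683, 0.73, -0.003]
ft_force: [-8.6, -0.3, 7.9]
gripper_width: -0.0
grasp_force: 5.3
```

Call:
{"api": "apply_moves", "payload": {
  "rows": [
    [[0,0,0,0,0.005,0,0],[0,0,0,0,0,0,0]]
  ]
}}

```text
t: 8.1
tool_pos: [0.5978, -0.1093, 0.0603]
orientation: [-0.003, 0.683, 0.73, -0.004]
ft_force: [-11.6, -1.5, 10.2]
gripper_width: 0.0002
grasp_force: 6.9
```

Call:
{"api": "apply_moves", "payload": {
  "rows": [
    [[0,0,0,0,0.005,0,0],[0,0,0,0,0,0,0]]
  ]
}}

```text
t: 8.35
tool_pos: [0.5987, -0.1092, 0.0602]
orientation: [-0.003, 0.683, 0.73, -0.004]
ft_force: [-14.1, -0.7, 11.3]
gripper_width: -0.0
grasp_force: 8.4
```

Call:
{"api": "apply_moves", "payload": {
  "rows": [
    [[0,0,0,0,0.005,0,0],[0,0,0,0,0,0,0]]
  ]
}}

```text
t: 8.6
tool_pos: [0.5995, -0.1092, 0.0602]
orientation: [-0.004, 0.683, 0.73, -0.005]
ft_force: [-15.9, 1.0, 13.8]
gripper_width: -0.0003
grasp_force: 10.2
```

Call:
{"api": "apply_moves", "payload": {
  "rows": [
    [[0,0,0,0,-0.02,0,0],[0,0,0,0,-0.06,0,0],[0,0,0,0,-0.1,0,0],[0,0,0,0,0,-0.15,40],[0,0,0,0,0,-0.15,85],[0,0,0,0,0,-0.15,85],[0,0,0,0.14,0,0,85],[0,0,0,0.14,0,0,85],[0,0,0,0.14,0,0,85],[0,0,0,0.14,0,0,85],[0,0,0,0.14,0,0,85],[0,0,0,0.14,0,0,85],[0,0,0,0.14,0,0,85],[0,0,0,0,0,0,85],[0,0,0,0,0,0,85]]
  ]
}}

```text
t: 10.48
tool_pos: [0.5077, 0.2776, 0.2402]
orientation: [0.0, 0.683, 0.731, -0.0]
ft_force: [-0.2, -0.9, -0.0]
gripper_width: 0.0852
grasp_force: 0.0
```

```bash
python3 g.py .4725 .3007 .084 1.744
python3 - <<'E'
from h import *
t=get_image("top");s=get_image("side")
for n,i in(("top",t),("side",s)): cv2.imwrite(f"pics/{n}1.png",i[:,:,::-1])
a=cv2.resize(t[90:260,275:415,::-1],None,fx=3.2,fy=3.2,interpolation=cv2.INTER_CUBIC)
b=cv2.resize(s[140:310,200:380,::-1],None,fx=1.9,fy=3.2)
cv2.imwrite("pics/c.png",np.hstack([a,cv2.resize(s[140:310,200:380,::-1],(340,544))]))
E
```

```text
t 10.47 pos [0.5077 0.2776 0.2402] ang 1.6386 zax [ 3.e-04 -3.e-04 -1.e+00] F [-0.2 -0.9 -0. ] M [-0.02 -0.04 -0.02] w 0.0852 grip 0.0
turn [ 0.0002  0.0002 -0.0671] shift after turn [ 0.072  -0.0767  0.3905]
```

View pics/c.png

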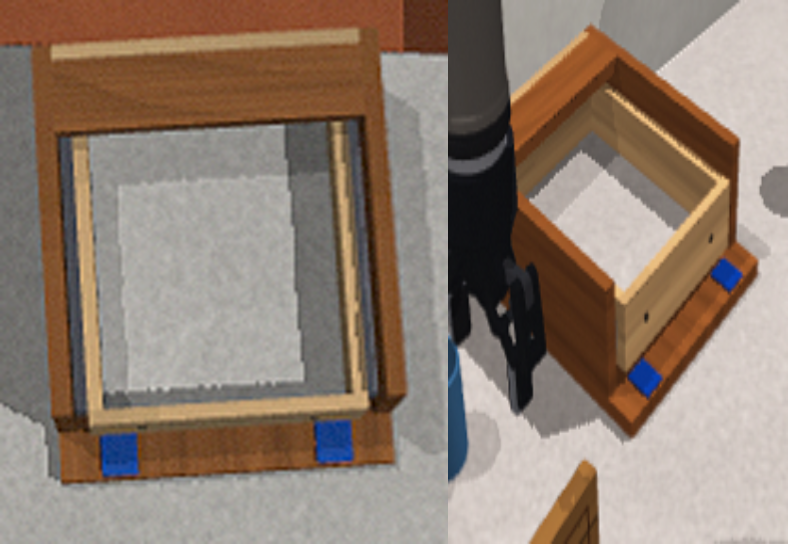

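Drawer is home: its box face sits flush, with both packers uncovered at about top px (312,232) and (379,228). Next I'll grasp the front.

Call:
{"api": "apply_moves", "payload": {
  "rows": [
    [[0,0,-0.0671,0,0,0,85],[0,0,0,0.072,-0.0767,0,85],[0,0,0,0,0,0.1,85],[0,0,0,0,0,0.1,85],[0,0,0,0,0,0.1,85],[0,0,0,0,0,0.05,85],[0,0,0,0,0,0.03,85],[0,0,0,0,0,0.0105,85],[0,0,0,0,0,0,85],[0,0,0,0,0,0,85]]
  ]
}}

```text
t: 11.82
tool_pos: [0.4729, 0.3014, 0.0853]
orientation: [0.0, 0.643, 0.765, 0.001]
ft_force: [-0.4, 1.0, 0.0]
gripper_width: 0.0849
grasp_force: 0.0
```

```bash
python3 g.py .4725 .3007 .084 1.744
python3 - <<'E'
from h import *
from workcell import *
def blob(im,n):
    hsv=cv2.cvtColor(im,cv2.COLOR_BGR2HSV)
    m=cv2.inRange(hsv,(110,150,90),(130,255,255)); k,_,st,c=cv2.connectedComponentsWithStats(m)
    return [(tuple(st[i][:5]),c[i].round(2)) for i in range(1,k) if st[i][4]>15]
for n in("top","side"):
    print(n,[(tuple(map(int,a)),b.tolist()) for a,b in blob(cv2.imread(f"pics/{n}1.png"),n)])
E
```

```text
t 11.82 pos [0.4729 0.3014 0.0853] ang 1.7436 zax [ 1.7e-03  8.0e-04 -1.0e+00] F [-0.4  1.   0. ] M [-0.02  0.05  0.  ] w 0.0849 grip 0.0
turn [ 0.0012 -0.0003 -0.0003] shift after turn [-0.0015 -0.0013  0.0031]
top [((374, 222, 11, 12, 51), [379.98, 226.61]), ((307, 226, 11, 13, 47), [313.4, 231.91])]
side [((340, 221, 15, 10, 89), [346.93, 225.47]), ((296, 252, 17, 12, 112), [304.01, 257.56])]
```

Call:
{"api": "apply_moves", "payload": {
  "rows": [
    [[0,0,0,0,0,0.0005,40],[0,0,0,0,0,0,20],[0,0,0,0,0,0,10],[0,0,0,0,0,0,10],[0,0,0,0,0,0,10],[0,0,0,0,0,0,10],[0,0,0,0,0,0,10]]
  ],
  "newtons": 50
}}

```text
t: 12.7
tool_pos: [0.4722, 0.3009, 0.0842]
orientation: [0.0, 0.643, 0.766, -0.0]
ft_force: [-0.9, -0.1, 2.9]
gripper_width: 0.0191
grasp_force: 50.0
```

Call:
{"api": "apply_moves", "payload": {
  "rows": [
    [[0,0,0,0,0,-0.02,10],[0,0,0,0,0,-0.05,10],[0,0,0,0,0,-0.1,10],[0,0,0,0,0,-0.05,10],[0,0,0,0,0,0,10],[0,0,0,0,0,0,10]]
  ]
}}

```text
t: 13.45
tool_pos: [0.4716, 0.2999, 0.1709]
orientation: [-0.0, 0.644, 0.765, -0.001]
ft_force: [0.2, -0.4, -4.3]
gripper_width: 0.0189
grasp_force: 49.5
```

```bash
python3 g.py
```

```text
t 13.45 pos [0.4716 0.2999 0.1709] ang 1.7434 zax [-0.0018 -0.0017 -1.    ] F [ 0.2 -0.4 -4.3] M [-0.04 -0.01 -0.03] w 0.0189 grip 49.5
```

Call:
{"api": "apply_moves", "payload": {
  "rows": [
    [[0,0,0.0594,0,0,0,10],[0,0,0,-0.06,0.005,0,10],[0,0,0,-0.11,0.013,0,10],[0,0,0,-0.12,0.013,0,10],[0,0,0,-0.12,0.013,0,10],[0,0,0,-0.12,0.013,0,10],[0,0,0,-0.12,0.013,0,10],[0,0,0,-0.12,0.013,0,10],[0,0,0,-0.12,0.013,0,10],[0,0,0,-0.12,0.013,0,10],[0,0,0,-0.1,0.0065,0,10],[0,0,0,-0.0425,0,0,10],[0,0,0,0,0,0,10],[0,0,0,0,0,0,10],[0,0,0,0,0,0,10]]
  ]
}}

```text
t: 15.32
tool_pos: [0.555, -0.1528, 0.1721]
orientation: [-0.0, 0.677, 0.736, 0.0]
ft_force: [0.7, -0.5, -3.2]
gripper_width: 0.0194
grasp_force: 49.5
```

```bash
python3 g.py .5502 -.1081 .1085 1.650
```

```text
t 15.32 pos [ 0.555  -0.1528  0.1721] ang 1.6536 zax [-1.e-04  6.e-04 -1.e+00] F [ 0.7 -0.5 -3.2] M [-0.03 -0.04 -0.02] w 0.0194 grip 49.5
turn [-0.     -0.0004  0.0023] shift after turn [ 0.1123 -0.003   0.1591]
```

Call:
{"api": "apply_moves", "payload": {
  "rows": [
    [[0,0,0.0023,0.06,-0.003,0,10],[0,0,0,0.0523,0,0.02,10],[0,0,0,0,0,0.06,10],[0,0,0,0,0,0.0578,10],[0,0,0,0,0,0,10],[0,0,0,0,0,0,10]]
  ]
}}

```text
t: 16.08
tool_pos: [0.551, -0.1098, 0.118]
orientation: [0.001, 0.679, 0.734, 0.001]
ft_force: [0.5, 0.5, -3.9]
gripper_width: 0.0192
grasp_force: 49.7
```

```bash
python3 g.py
python3 - <<'E'
from h import *
t=get_image("top");s=get_image("side")
for n,i in(("top",t),("side",s)): cv2.imwrite(f"pics/{n}2.png",i[:,:,::-1])
def c(i,x,y,w,h,W,H):
    o=cv2.resize(i[y:y+h,x:x+w],(W,H),interpolation=cv2.INTER_CUBIC);k=W/w
    for a in range(-(-x//10)*10,x+w,10):
        cv2.line(o,(int((a-x)*k),0),(int((a-x)*k),6),(0,0,255),1); cv2.putText(o,str(a),(int((a-x)*k)+1,16),0,.32,(0,0,255))
    for a in range(-(-y//10)*10,y+h,10):
        cv2.line(o,(0,int((a-y)*k)),(6,int((a-y)*k)),(0,0,255),1); cv2.putText(o,str(a),(8,int((a-y)*k)+4),0,.32,(0,0,255))
    return o
a=c(t[:,:,::-1].copy(),275,190,140,80,798,456)
cv2.imwrite("pics/d.png",a)
E
```

```text
t 16.07 pos [ 0.551  -0.1098  0.118 ] ang 1.6475 zax [ 1.7e-03 -2.0e-04 -1.0e+00] F [ 0.5  0.5 -3.9] M [ 0.04 -0.05 -0.06] w 0.0192 grip 49.7
```

View pics/d.png

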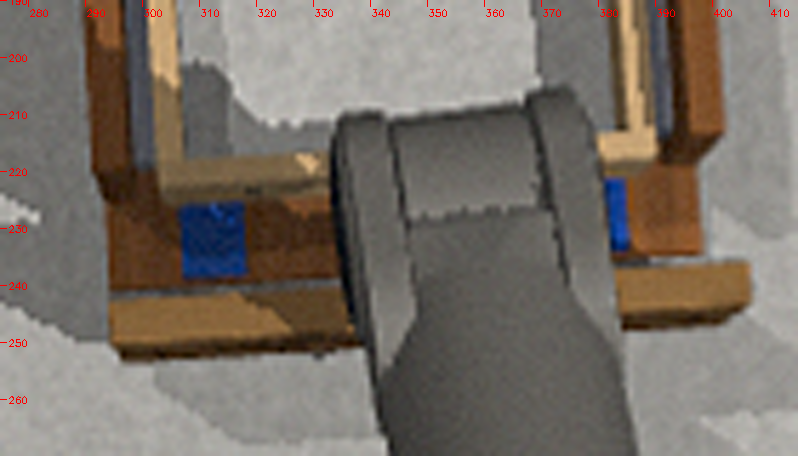

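Top view: the held front's back edge runs (294.3,241.9)–(406.2,236). The panel fronts are at (291.3,219.8) and (401.7,213.3), and the ledge corners at (293.9,241.2) and (397.8,234.7). The front sits too far toward −y.

```bash
cat >> h.py <<'E'
def at(n,u,z):
    c=CI[n];p=cv2.undistortPoints(np.array([[u]],float),c["mtx"],c["dist"])[0,0];M=c["cam_to_world"]
    d=M[:3,:3]@np.r_[p,1];return M[:3,3]+d*(z-M[2,3])/d[2]
E
python3 - <<'E'
from h import *
P={"panelL":((291.3,219.8),.127),"panelR":((401.7,213.3),.127),"ledL":((293.9,241.2),.018),"ledR":((397.8,234.7),.018),"frL":((294.3,241.9),.144),"frR":((406.2,236),.144),"fbL":((296.4,250.7),.144),"fbR":((406.2,244),.144),"pkL":((312.6,232.2),.021)}
W={k:at("top",*v) for k,v in P.items()}
for k,v in W.items(): print(k,v[:2].round(4))
for a in("panel","led","fr"):
    l,r=W[a+"L"],W[a+"R"];d=l-r;print(a,"len",np.hypot(*d[:2]).round(4),"yaw",np.arctan2(-d[0],d[1]).round(4),"mid",((l+r)/2)[:2].round(4))
# residual check with unit model
E
```

```text
panelL [0.608  0.0372]
panelR [ 0.6296 -0.2397]
ledL [0.5644 0.035 ]
ledR [ 0.5869 -0.2433]
frL [0.551  0.0277]
frR [ 0.5706 -0.249 ]
fbL [0.5294 0.022 ]
fbR [ 0.5507 -0.2491]
pkL [ 0.5891 -0.0146]
panel len 0.2777 yaw 0.0777 mid [ 0.6188 -0.1012]
led len 0.2792 yaw 0.0806 mid [ 0.5756 -0.1042]
fr len 0.2773 yaw 0.0707 mid [ 0.5608 -0.1107]
```

Call:
{"api": "apply_moves", "payload": {
  "rows": [
    [[0,0,-0.002,0.0128,0,0,10],[0,0,0,0,0.03,0,10],[0,0,0,0,0.04,0,10],[0,0,0,0,0.03,0,10],[0,0,0,0,0.005,0,10],[0,0,0,0,0,0.01,10],[0,0,0,0,0,0.01,10],[0,0,0,0,0,0.006,10],[0,0,0,0,0,0,10],[0,0,0,0,0,0,10]]
  ]
}}

```text
t: 17.42
tool_pos: [0.5917, -0.102, 0.1067]
orientation: [0.0, 0.679, 0.734, -0.0]
ft_force: [0.5, 0.3, -3.6]
gripper_width: 0.0191
grasp_force: 49.8
```

```bash
python3 g.py
```

```text
t 17.43 pos [ 0.5917 -0.102   0.1067] ang 1.6497 zax [ 2.e-04 -2.e-04 -1.e+00] F [ 0.5  0.3 -3.6] M [-0.03 -0.01 -0.  ] w 0.0191 grip 49.8
```

Call:
{"api": "apply_moves", "payload": {
  "rows": [
    [[0,0,0,0,0,0.0025,10],[0,0,0,0,0,0,10]]
  ]
}}

```text
t: 17.68
tool_pos: [0.5917, -0.102, 0.1056]
orientation: [0.0, 0.679, 0.734, -0.0]
ft_force: [-0.6, 0.1, -4.2]
gripper_width: 0.0193
grasp_force: 49.8
```

Call:
{"api": "apply_moves", "payload": {
  "rows": [
    [[0,0,0,0,0,0.002,10],[0,0,0,0,0,0,10]]
  ]
}}

```text
t: 17.92
tool_pos: [0.5919, -0.1019, 0.1053]
orientation: [0.0, 0.679, 0.734, 0.0]
ft_force: [-1.0, 0.5, 0.2]
gripper_width: 0.019
grasp_force: 50.2
```

```bash
python3 g.py
python3 - <<'E'
from h import *
t=get_image("top");s=get_image("side")
for n,i in(("top",t),("side",s)): cv2.imwrite(f"pics/{n}3.png",i[:,:,::-1])
def c(i,x,y,w,h,W,H):
    o=cv2.resize(i[y:y+h,x:x+w],(W,H),interpolation=cv2.INTER_CUBIC);k=W/w
    for a in range(-(-x//5)*5,x+w,5):
        cv2.line(o,(int((a-x)*k),0),(int((a-x)*k),6),(0,0,255),1); cv2.putText(o,str(a),(int((a-x)*k)+1,16),0,.32,(0,0,255))
    for a in range(-(-y//5)*5,y+h,5):
        cv2.line(o,(0,int((a-y)*k)),(6,int((a-y)*k)),(0,0,255),1); cv2.putText(o,str(a),(8,int((a-y)*k)+4),0,.32,(0,0,255))
    return o
t=t[:,:,::-1].copy();s=s[:,:,::-1].copy()
cv2.imwrite("pics/e.png",np.vstack([np.hstack([c(t,280,207,40,40,400,400),c(t,375,202,40,40,400,400)]),c(s,280,200,100,25*1,800,200)]))
E
```

```text
t 17.93 pos [ 0.5919 -0.1019  0.1053] ang 1.6498 zax [ 4.e-04 -3.e-04 -1.e+00] F [-1.   0.5  0.2] M [-0.    0.27 -0.01] w 0.019 grip 50.2
```

View pics/e.png

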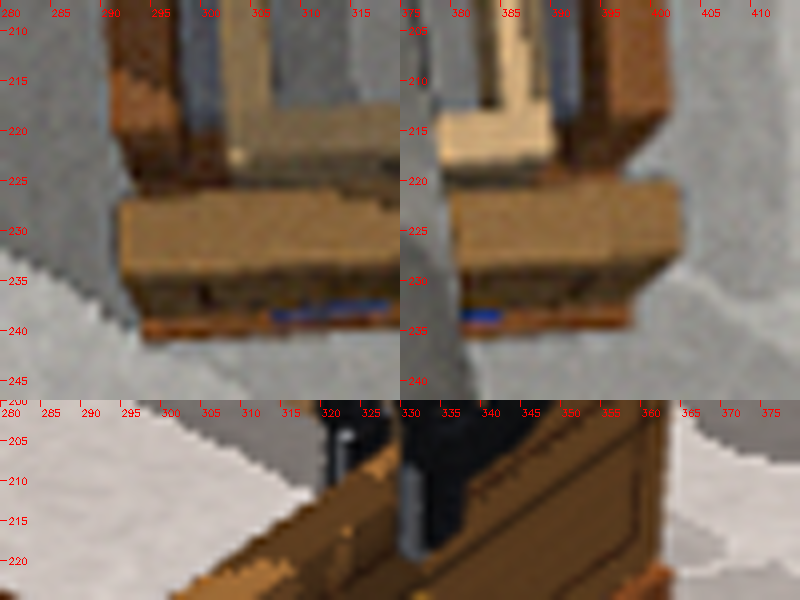

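The front is on the packers (weight off the wrist). Its ends match the panels to about 0.5 mm: left 291.8 against 291.3 px, right 402.3 against 402.3 px. Now I'll press.

Call:
{"api": "apply_moves", "payload": {
  "rows": [
    [[0,0,0,0,0.006,0,10],[0,0,0,0,0.006,0,10],[0,0,0,0,0,0,10]]
  ]
}}

```text
t: 18.4
tool_pos: [0.5972, -0.1016, 0.1052]
orientation: [0.001, 0.679, 0.734, 0.0]
ft_force: [-1.7, 0.2, 3.0]
gripper_width: 0.0193
grasp_force: 50.8
```

Call:
{"api": "apply_moves", "payload": {
  "rows": [
    [[0,0,0,0,0.005,0,10],[0,0,0,0,0,0,10]]
  ]
}}

```text
t: 18.65
tool_pos: [0.5988, -0.1014, 0.1052]
orientation: [0.0, 0.679, 0.734, 0.0]
ft_force: [-1.5, -0.7, 5.4]
gripper_width: 0.019
grasp_force: 51.0
```

```bash
python3 g.py
```

```text
t 18.65 pos [ 0.5988 -0.1014  0.1052] ang 1.6497 zax [ 5.e-04 -3.e-04 -1.e+00] F [-1.5 -0.7  5.4] M [-0.08  0.69 -0.01] w 0.019 grip 51.0
```

Call:
{"api": "apply_moves", "payload": {
  "rows": [
    [[0,0,0,0,0,-0.001,10],[0,0,0,0,0.004,0,10],[0,0,0,0,0,0,10]]
  ]
}}

```text
t: 19.02
tool_pos: [0.6002, -0.1013, 0.1052]
orientation: [0.0, 0.679, 0.734, -0.0]
ft_force: [-2.5, 0.2, 4.4]
gripper_width: 0.0194
grasp_force: 50.8
```

```bash
python3 g.py
```

```text
t 19.02 pos [ 0.6002 -0.1013  0.1052] ang 1.6498 zax [ 1.e-04 -2.e-04 -1.e+00] F [-2.5  0.2  4.4] M [-0.05  0.54 -0.02] w 0.0194 grip 50.8
```

Call:
{"api": "apply_moves", "payload": {
  "rows": [
    [[0,0,0,0,0.003,0,10],[0,0,0,0,0,0,10]]
  ]
}}

```text
t: 19.27
tool_pos: [0.6014, -0.1012, 0.1052]
orientation: [0.0, 0.679, 0.734, 0.0]
ft_force: [-2.2, -0.6, 3.8]
gripper_width: 0.0192
grasp_force: 50.9
```

```bash
python3 g.py
```

```text
t 19.27 pos [ 0.6014 -0.1012  0.1052] ang 1.6498 zax [ 2.e-04 -1.e-04 -1.e+00] F [-2.2 -0.6  3.8] M [-0.02  0.66  0.01] w 0.0192 grip 50.9
```

Call:
{"api": "apply_moves", "payload": {
  "rows": [
    [[0,0,0,0,0.003,-0.001,10],[0,0,0,0,0,0,10]]
  ]
}}

```text
t: 19.52
tool_pos: [0.6026, -0.101, 0.1052]
orientation: [0.0, 0.679, 0.735, 0.0]
ft_force: [-1.1, -0.7, 1.2]
gripper_width: 0.0187
grasp_force: 50.5
```

Call:
{"api": "apply_moves", "payload": {
  "rows": [
    [[0,0,0,0,0.003,0,10],[0,0,0,0,0,0,10]]
  ]
}}

```text
t: 19.77
tool_pos: [0.6035, -0.101, 0.1053]
orientation: [-0.0, 0.679, 0.734, -0.0]
ft_force: [-2.0, 0.2, 0.7]
gripper_width: 0.0189
grasp_force: 50.5
```

Call:
{"api": "apply_moves", "payload": {
  "rows": [
    [[0,0,0,0,0.003,0,10],[0,0,0,0,0,0,10]]
  ]
}}

```text
t: 20.02
tool_pos: [0.6037, -0.101, 0.1053]
orientation: [-0.001, 0.679, 0.734, -0.001]
ft_force: [-4.8, -0.1, 3.4]
gripper_width: 0.0189
grasp_force: 50.7
```

```bash
python3 g.py
```

```text
t 20.02 pos [ 0.6037 -0.101   0.1053] ang 1.6494 zax [-2.8e-03 -2.0e-04 -1.0e+00] F [-4.8 -0.1  3.4] M [ 0.01  1.22 -0.18] w 0.0189 grip 50.7
```

Call:
{"api": "apply_moves", "payload": {
  "rows": [
    [[-0.002,0,0.001,0,0.003,0,10],[0,0,0,0,0,0,10]]
  ]
}}

```text
t: 20.27
tool_pos: [0.6038, -0.101, 0.1053]
orientation: [-0.001, 0.679, 0.734, -0.001]
ft_force: [-7.0, -1.1, 6.0]
gripper_width: 0.0189
grasp_force: 51.0
```

```bash
python3 g.py
```

```text
t 20.27 pos [ 0.6038 -0.101   0.1053] ang 1.6481 zax [-2.1e-03 -5.0e-04 -1.0e+00] F [-7.  -1.1  6. ] M [-0.    1.79 -0.09] w 0.0189 grip 51.0
```

Call:
{"api": "apply_moves", "payload": {
  "rows": [
    [[-0.002,0,0.001,0,0.003,-0.0005,10],[0,0,0,0,0,0,10]]
  ]
}}

```text
t: 20.52
tool_pos: [0.6038, -0.101, 0.1052]
orientation: [-0.0, 0.68, 0.733, -0.001]
ft_force: [-9.7, 0.5, 6.9]
gripper_width: 0.0191
grasp_force: 51.3
```

```bash
python3 g.py
```

```text
t 20.52 pos [ 0.6038 -0.101   0.1052] ang 1.6468 zax [-1.6e-03 -6.0e-04 -1.0e+00] F [-9.7  0.5  6.9] M [-0.08  2.25  0.1 ] w 0.0191 grip 51.3
```

Call:
{"api": "apply_moves", "payload": {
  "rows": [
    [[0,0,0,0,0,-0.0025,10],[0,0,0,0,0,0,10],[0,0,0,0,0,0,10]]
  ]
}}

```text
t: 20.9
tool_pos: [0.6038, -0.101, 0.1053]
orientation: [-0.0, 0.68, 0.734, -0.001]
ft_force: [-8.2, -0.3, 2.2]
gripper_width: 0.0191
grasp_force: 50.6
```

```bash
python3 g.py
```

```text
t 20.9 pos [ 0.6038 -0.101   0.1053] ang 1.6469 zax [-1.5e-03 -1.0e-04 -1.0e+00] F [-8.2 -0.3  2.2] M [-0.07  1.85  0.05] w 0.0191 grip 50.6
```

Call:
{"api": "apply_moves", "payload": {
  "rows": [
    [[0,0,0,0,0.004,0,10],[0,0,0,0,0,0,10],[0,0,0,0,0,0,10]]
  ]
}}

```text
t: 21.28
tool_pos: [0.604, -0.1009, 0.1053]
orientation: [-0.002, 0.68, 0.733, -0.002]
ft_force: [-11.0, 0.1, 4.8]
gripper_width: 0.0194
grasp_force: 50.9
```

```bash
python3 g.py
python3 - <<'E'
from h import *
t=get_image("top");s=get_image("side")
for n,i in(("top",t),("side",s)): cv2.imwrite(f"pics/{n}4.png",i[:,:,::-1])
def c(i,x,y,w,h,W,H):
    o=cv2.resize(i[y:y+h,x:x+w],(W,H),interpolation=cv2.INTER_CUBIC);k=W/w
    for a in range(-(-x//5)*5,x+w,5):
        cv2.line(o,(int((a-x)*k),0),(int((a-x)*k),6),(0,0,255),1); cv2.putText(o,str(a),(int((a-x)*k)+1,16),0,.32,(0,0,255))
    for a in range(-(-y//5)*5,y+h,5):
        cv2.line(o,(0,int((a-y)*k)),(6,int((a-y)*k)),(0,0,255),1); cv2.putText(o,str(a),(8,int((a-y)*k)+4),0,.32,(0,0,255))
    return o
t=t[:,:,::-1].copy();s=s[:,:,::-1].copy()
cv2.imwrite("pics/f.png",np.vstack([np.hstack([c(t,284,200,40,30,400,300),c(t,370,195,40,30,400,300)]),np.hstack([c(s,265,180,100,75,400,300),c(s,260,225,50,37,400,300)])]))
E
```

```text
t 21.27 pos [ 0.604  -0.1009  0.1053] ang 1.6467 zax [-4.8e-03 -6.0e-04 -1.0e+00] F [-11.    0.1   4.8] M [-0.05  2.43  0.03] w 0.0194 grip 50.9
```

View pics/f.png

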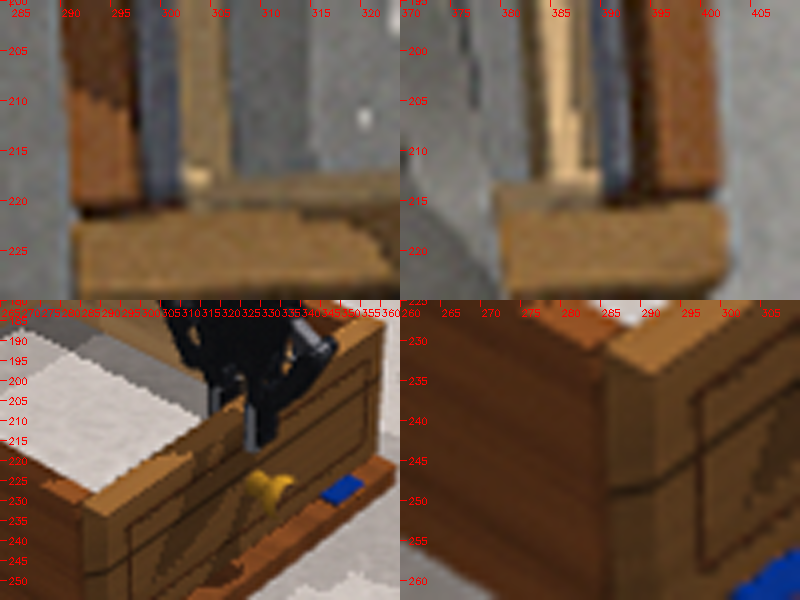

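Top view: both ends show an even thin gap of about 1.3 px between front and panels (rows 219.8/221 left, 214/215.5 right), so the box is pushed about 2–3 mm onto its buffers. In the side view the end is flush near (285,235). I'll check sideways flushness at sub-pixel level.

Run:
```python
from h import *
def edge(im,row,lo,hi,sign):
    p=np.mean([im[r,lo:hi] for r in row],0); s=p[:,2]-p[:,0] # red-blue
    a,b=np.median(s[:5]),np.median(s[-5:]);h=(a+b)/2
    k=[i for i in range(len(s)-1) if (s[i]-h)*(s[i+1]-h)<=0][0 if sign>0 else -1]
    return lo+k+(h-s[k])/(s[k+1]-s[k])
im=cv2.imread("pics/top4.png").astype(float)
pl=[(np.mean(r),edge(im,r,282,297,1)) for r in([196,197],[204,205],[211,212],[216,217])]
fl=[(np.mean(r),edge(im,r,282,300,1)) for r in([223,224],[225,226])]
pr=[(np.mean(r),edge(im,r,394,410,-1)) for r in([190,191],[198,199],[205,206],[210,211])]
fr=[(np.mean(r),edge(im,r,394,412,-1)) for r in([217,218],[219,220])]
print(pl,fl,pr,fr)
for P,F in((pl,fl),(pr,fr)):
    L=[at("top",(u,v),.127) for v,u in P];G=[at("top",(u,v),.131) for v,u in F]
    a=.078;y=lambda w:-np.sin(a)*(w[0]-.618)+np.cos(a)*(w[1]+.101)
    print([round(y(w)*1e3,2) for w in L],[round(y(w)*1e3,2) for w in G])
```

```text
[(np.float64(196.5), np.float64(289.305)), (np.float64(204.5), np.float64(289.625)), (np.float64(211.5), np.float64(290.33214285714286)), (np.float64(216.5), np.float64(290.479797979798))] [(np.float64(223.5), np.float64(290.60869565217394)), (np.float64(225.5), np.float64(290.9569892473118))] [(np.float64(190.5), np.float64(400.0154639175258)), (np.float64(198.5), np.float64(400.7022471910112)), (np.float64(205.5), np.float64(401.1263736263736)), (np.float64(210.5), np.float64(401.70238095238096))] [(np.float64(217.5), np.float64(402.3259259259259)), (np.float64(219.5), np.float64(402.2375))]
[np.float64(140.4), np.float64(140.69), np.float64(139.88), np.float64(140.2)] [np.float64(140.66), np.float64(140.07)]
[np.float64(-139.19), np.float64(-139.4), np.float64(-139.15), np.float64(-139.66)] [np.float64(-139.37), np.float64(-138.78)]
```

Call:
{"api": "apply_moves", "payload": {
  "rows": [
    [[-0.003,0,0,0,-0.001,-0.001,10],[0,0,0,0,0,0,10],[0,0,0,0,0,0,10]]
  ]
}}

```text
t: 21.75
tool_pos: [0.6038, -0.101, 0.1052]
orientation: [0.0, 0.68, 0.733, 0.0]
ft_force: [-10.6, -0.3, 2.0]
gripper_width: 0.019
grasp_force: 50.7
```

```bash
python3 g.py
```

```text
t 21.75 pos [ 0.6038 -0.101   0.1052] ang 1.6468 zax [ 6.e-04  0.e+00 -1.e+00] F [-10.6  -0.3   2. ] M [-0.09  2.1  -0.  ] w 0.019 grip 50.7
```

Call:
{"api": "apply_moves", "payload": {
  "rows": [
    [[0,0,0,0,0,0,10],[0,0,0,0,0,0,10],[0,0,0,0,0,0,10],[0,0,0,0,0,0,10],[0,0,0,0,0,0,10],[0,0,0,0,0,0,10],[0,0,0,0,0,0,10],[0,0,0,0,0,0,10]]
  ]
}}

```text
t: 22.75
tool_pos: [0.6038, -0.1009, 0.1052]
orientation: [0.0, 0.68, 0.733, 0.0]
ft_force: [-9.4, 0.6, 2.4]
gripper_width: 0.0192
grasp_force: 50.7
```

```bash
python3 g.py; python3 -c "
from workcell import *
import numpy as np
f=[]
for _ in range(8): get_image('top'); f.append(get_state()['ft_force'])
print(np.mean(f,0).round(2))"
```

```text
t 22.75 pos [ 0.6038 -0.1009  0.1052] ang 1.6469 zax [ 5.e-04  1.e-04 -1.e+00] F [-9.4  0.6  2.4] M [-0.05  2.19  0.02] w 0.0192 grip 50.7
[-9.68  0.01  1.73]
```

Steady at 9.7 N. One last check that the force really reaches the box: the drawer should have moved about 2.5 mm (1 px) since before pressing.

Run:
```python
from h import *
g=lambda k:cv2.cvtColor(cv2.imread(f"pics/top{k}.png"),cv2.COLOR_BGR2GRAY).astype(np.float32)
A,C=g(1),g(2)
B=np.mean([cv2.cvtColor(get_image("top"),cv2.COLOR_RGB2GRAY).astype(np.float32) for _ in range(3)],0).astype(np.float32)
def sh(a,b,x,y,w,h):
    s=lambda i:cv2.GaussianBlur(i,(0,0),.8)[y:y+h,x:x+w]
    r=[np.array(cv2.phaseCorrelate(s(a),s(b),cv2.createHanningWindow((w,h),cv2.CV_32F))[0]).round(2)]
    return r
for nm,R in(("box back wall",(305,122,60,16)),("box front wall L",(306,208,22,18)),("box front wall R",(382,204,10,16)),("unit rail(ref)",(300,104,80,24)),("panelR ref",(388,205,20,14))):
    print(nm,"1->now",sh(A,B,*R),"2->now",sh(C,B,*R))
# column profiles near front wall inner edge
print([C[208:228,312+i].astype(int).tolist() for i in(0,)],[B[208:228,312].astype(int).tolist()],[A[208:228,312].astype(int).tolist()])
```

```text
box back wall 1->now [array([-0.07, -0.07])] 2->now [array([-0.18, -0.04])]
box front wall L 1->now [array([0.4 , 0.14])] 2->now [array([0.1 , 0.25])]
box front wall R 1->now [array([0.13, 0.82])] 2->now [array([0.17, 0.73])]
unit rail(ref) 1->now [array([-0.03, -0.1 ])] 2->now [array([ 0.06, -0.1 ])]
panelR ref 1->now [array([0.32, 0.21])] 2->now [array([0.33, 0.35])]
[[92, 91, 92, 95, 86, 90, 95, 90, 86, 94, 96, 98, 99, 102, 74, 63, 72, 71, 68, 44]] [[91, 94, 95, 96, 92, 89, 95, 89, 88, 91, 96, 100, 82, 102, 107, 106, 107, 106, 105, 112]] [[151, 156, 161, 164, 112, 88, 90, 92, 83, 106, 145, 156, 150, 159, 104, 81, 95, 85, 63, 59]]
```

The profile is ambiguous, so I'll compare the box's front-wall position against the panels numerically, and test the stiffness with a slightly harder push.

Call:
{"api": "apply_moves", "payload": {
  "rows": [
    [[-0.002,0,0,0,0.004,-0.001,10],[0,0,0,0,0,0,10],[-0.002,0,0,0,0.004,-0.001,10],[0,0,0,0,0,0,10],[0,0,0,0,0,0,10]]
  ]
}}

```text
t: 23.92
tool_pos: [0.604, -0.1009, 0.1053]
orientation: [0.0, 0.68, 0.733, -0.0]
ft_force: [-15.0, -0.5, 3.8]
gripper_width: 0.0192
grasp_force: 51.0
```

```bash
python3 g.py
python3 - <<'E'
from h import *
a=.078;O=np.array([.618,-.101])
def ux(u,z): w=at("top",u,z)[:2]-O;return round(1e3*(np.cos(a)*w[0]+np.sin(a)*w[1]),1)
A=cv2.imread("pics/top1.png");N=get_image("top")[:,:,::-1];cv2.imwrite("pics/top5.png",N)
I=lambda im,u,v:float(cv2.remap(im.astype(np.float32),np.float32([[u]]),np.float32([[v]]),1)[0,0].sum()/3)
# profile along unit x: box right wall (y -.06), left (y .06), at z .099 ; panel y +-.132 z .127
for nm,im in(("1",A),("now",N)):
  for z,ys in((.127,(.132,-.132)),(.099,(.085,-.095))):
    for y0 in ys:
      pr=[]
      for x in np.arange(-.030,.016,.002):
        v=[]
        for y in np.linspace(y0-.005,y0+.005,5):
            P=[O[0]+np.cos(a)*x-np.sin(a)*y,O[1]+np.sin(a)*x+np.cos(a)*y,z]
            v.append(I(im,*proj("top",P)[0]))
        pr.append(int(np.mean(v)))
      print(nm,z,y0,pr)
E
```

```text
t 23.93 pos [ 0.604  -0.1009  0.1053] ang 1.6467 zax [ 0.e+00 -1.e-04 -1.e+00] F [-15.   -0.5   3.8] M [-0.15  3.42  0.04] w 0.0192 grip 51.0
1 0.127 0.132 [93, 95, 94, 93, 92, 93, 91, 88, 83, 70, 47, 49, 47, 43, 41, 52, 71, 82, 84, 83, 82, 83, 83]
1 0.127 -0.132 [144, 141, 141, 142, 142, 141, 140, 138, 139, 138, 132, 117, 100, 80, 64, 58, 64, 83, 84, 83, 83, 82, 84]
1 0.099 0.085 [70, 71, 70, 71, 71, 71, 72, 71, 75, 84, 86, 81, 89, 113, 151, 147, 146, 145, 140, 116, 94, 88, 92]
1 0.099 -0.095 [75, 75, 75, 76, 77, 76, 74, 73, 76, 83, 86, 80, 89, 113, 146, 161, 160, 161, 158, 142, 99, 92, 95]
now 0.127 0.132 [48, 48, 45, 58, 81, 102, 97, 98, 97, 97, 97, 98, 91, 62, 32, 44, 70, 82, 85, 84, 82, 82, 85]
now 0.127 -0.132 [112, 90, 72, 67, 80, 92, 95, 98, 102, 103, 102, 103, 104, 99, 77, 53, 64, 83, 85, 84, 84, 81, 83]
now 0.099 0.085 [37, 34, 39, 42, 45, 67, 95, 101, 98, 98, 98, 99, 97, 89, 77, 77, 86, 95, 94, 92, 91, 91, 92]
now 0.099 -0.095 [53, 46, 48, 46, 50, 66, 95, 103, 103, 103, 103, 101, 101, 101, 100, 100, 100, 101, 102, 104, 104, 99, 97]
```

Force rises without the TCP moving, which is stiffer than the buffers should be, so something may be blocking. I'll back off a few mm, lift slightly and re-approach clear of the packers.

Call:
{"api": "apply_moves", "payload": {
  "rows": [
    [[0.005,0,0,0,-0.015,0,10],[0.006,0,0,0,-0.015,0,10],[0,0,0,0,0,-0.008,10],[0,0,0,0,0,0,10],[0,0,0,0,0,0,10]]
  ]
}}

```text
t: 24.6
tool_pos: [0.6002, -0.1012, 0.1113]
orientation: [0.0, 0.68, 0.733, 0.0]
ft_force: [-0.5, -0.1, -4.3]
gripper_width: 0.019
grasp_force: 49.9
```

```bash
python3 g.py;python3 - <<'E'
from h import *
a=.078;O=np.array([.618,-.101])
N=np.mean([get_image("top")[:,:,::-1].astype(float) for _ in range(2)],0)
I=lambda im,u,v:float(cv2.remap(im.astype(np.float32),np.float32([[u]]),np.float32([[v]]),1)[0,0].sum()/3)
for z,ys in((.127,(.132,-.132)),(.099,(.095,.085,-.095))):
    for y0 in ys:
      pr=[]
      for x in np.arange(-.030,.016,.002):
        pr.append(int(np.mean([I(N,*proj("top",[O[0]+np.cos(a)*x-np.sin(a)*y,O[1]+np.sin(a)*x+np.cos(a)*y,z])[0]) for y in np.linspace(y0-.005,y0+.005,5)])))
      print(z,y0,pr)
E
```

```text
t 24.6 pos [ 0.6002 -0.1012  0.1113] ang 1.6467 zax [ 0.001 -0.    -1.   ] F [-0.5 -0.1 -4.3] M [ 0.05 -0.01  0.01] w 0.019 grip 49.9
0.127 0.132 [46, 55, 75, 93, 100, 97, 97, 97, 97, 97, 96, 88, 47, 28, 33, 47, 71, 82, 84, 83, 84, 83, 84]
0.127 -0.132 [81, 65, 68, 91, 96, 97, 100, 103, 101, 103, 102, 98, 86, 79, 65, 57, 66, 83, 85, 83, 82, 84, 84]
0.099 0.095 [43, 45, 49, 61, 87, 97, 99, 98, 98, 96, 96, 96, 95, 92, 85, 89, 94, 92, 93, 91, 90, 89, 88]
0.099 0.085 [38, 41, 44, 58, 83, 102, 100, 99, 98, 97, 97, 94, 85, 77, 80, 91, 95, 94, 93, 91, 90, 91, 93]
0.099 -0.095 [49, 47, 40, 57, 82, 106, 104, 103, 103, 102, 101, 101, 97, 94, 93, 101, 99, 111, 133, 148, 102, 92, 95]
```

Call:
{"api": "apply_moves", "payload": {
  "rows": [
    [[0,0,0,0,0.008,0,10],[0,0,0,0,0,0,10]]
  ]
}}

```text
t: 24.95
tool_pos: [0.6033, -0.1009, 0.1111]
orientation: [0.0, 0.68, 0.733, 0.0]
ft_force: [0.0, -0.1, -4.6]
gripper_width: 0.0191
grasp_force: 49.8
```

Call:
{"api": "apply_moves", "payload": {
  "rows": [
    [[0,0,0,0,0.005,0,10],[0,0,0,0,0,0,10]]
  ]
}}

```text
t: 25.2
tool_pos: [0.6037, -0.101, 0.1108]
orientation: [-0.001, 0.68, 0.733, -0.001]
ft_force: [-4.6, 0.4, -2.0]
gripper_width: 0.0192
grasp_force: 50.2
```

Call:
{"api": "apply_moves", "payload": {
  "rows": [
    [[0,0,0,0,0.003,0,10],[0,0,0,0,0,0,10]]
  ]
}}

```text
t: 25.45
tool_pos: [0.6039, -0.101, 0.1106]
orientation: [-0.002, 0.68, 0.733, -0.002]
ft_force: [-6.3, 0.2, -0.3]
gripper_width: 0.0196
grasp_force: 50.4
```

Call:
{"api": "apply_moves", "payload": {
  "rows": [
    [[0,0,0,0,0.003,0,10],[0,0,0,0,0,0,10]]
  ]
}}

```text
t: 25.7
tool_pos: [0.604, -0.101, 0.1104]
orientation: [-0.002, 0.68, 0.733, -0.003]
ft_force: [-9.3, 0.1, 0.6]
gripper_width: 0.0189
grasp_force: 50.6
```

```bash
python3 g.py
```

```text
t 25.7 pos [ 0.604  -0.101   0.1104] ang 1.6464 zax [-0.0076 -0.001  -1.    ] F [-9.3  0.1  0.6] M [0.02 1.91 0.08] w 0.0189 grip 50.6
```

Call:
{"api": "apply_moves", "payload": {
  "rows": [
    [[0,0,0,0,-0.02,0,10],[0,0,0,0,0,-0.1,10],[0,0,0,0,0,-0.115,10],[0,0,0,0,0,0,10],[0,0,0,0,0.012,0,10],[0,0,0,0,0.006,0,10],[0,0,0,0,0,0,10]]
  ]
}}

```text
t: 26.58
tool_pos: [0.606, -0.1006, 0.1955]
orientation: [-0.001, 0.68, 0.734, -0.001]
ft_force: [-0.8, 0.1, -3.5]
gripper_width: 0.019
grasp_force: 50.3
```

Call:
{"api": "apply_moves", "payload": {
  "rows": [
    [[0,0,0,0,0.005,0,10],[0,0,0,0,0,0,10]]
  ]
}}

```text
t: 26.82
tool_pos: [0.6085, -0.1005, 0.1968]
orientation: [-0.0, 0.68, 0.733, -0.0]
ft_force: [0.4, 0.2, -3.8]
gripper_width: 0.0193
grasp_force: 50.3
```

Call:
{"api": "apply_moves", "payload": {
  "rows": [
    [[0,0,0,0,0.004,0,10],[0,0,0,0,0,0,10]]
  ]
}}

```text
t: 27.08
tool_pos: [0.6094, -0.1005, 0.1969]
orientation: [-0.001, 0.68, 0.733, -0.001]
ft_force: [-1.8, -0.7, -3.4]
gripper_width: 0.0193
grasp_force: 50.5
```

```bash
python3 g.py
```

```text
t 27.07 pos [ 0.6094 -0.1005  0.1969] ang 1.6467 zax [-1.7e-03 -2.0e-04 -1.0e+00] F [-1.8 -0.7 -3.4] M [-0.02  0.52  0.01] w 0.0193 grip 50.5
```

Useful: with the front lifted clear of the box, the panels stop it 5.6 mm further in. So the earlier contact was at the box face plane with the drawer home. One more probe, touching only the box's top rim, to see whether the box itself yields.

Call:
{"api": "apply_moves", "payload": {
  "rows": [
    [[0,0,0,0,-0.03,0,10],[0,0,0,0,0,0.0675,10],[0,0,0,0,0,0,10],[0,0,0,0,0.012,0,10],[0,0,0,0,0,0,10]]
  ]
}}

```text
t: 27.7
tool_pos: [0.6036, -0.1011, 0.171]
orientation: [0.001, 0.68, 0.733, 0.0]
ft_force: [-0.5, -0.8, -3.3]
gripper_width: 0.0189
grasp_force: 50.4
```

```bash
python3 g.py
```

```text
t 27.7 pos [ 0.6036 -0.1011  0.171 ] ang 1.6468 zax [ 1.4e-03 -4.0e-04 -1.0e+00] F [-0.5 -0.8 -3.3] M [-0.05  0.2   0.03] w 0.0189 grip 50.4
```

Call:
{"api": "apply_moves", "payload": {
  "rows": [
    [[0,0,0,0,0.005,0,10],[0,0,0,0,0.005,0,10],[0,0,0,0,0,0,10]]
  ]
}}

```text
t: 28.08
tool_pos: [0.6046, -0.101, 0.1699]
orientation: [-0.002, 0.68, 0.733, -0.002]
ft_force: [-6.2, -0.1, 0.5]
gripper_width: 0.0192
grasp_force: 51.1
```

```bash
python3 g.py
```

```text
t 28.07 pos [ 0.6046 -0.101   0.1699] ang 1.6465 zax [-5.7e-03 -9.0e-04 -1.0e+00] F [-6.2 -0.1  0.5] M [-0.09  1.76  0.06] w 0.0192 grip 51.1
```

Call:
{"api": "apply_moves", "payload": {
  "rows": [
    [[0,0,0,0,0.005,0,10],[0,0,0,0,0,0,10]]
  ]
}}

```text
t: 28.32
tool_pos: [0.6052, -0.101, 0.1696]
orientation: [-0.003, 0.68, 0.733, -0.004]
ft_force: [-8.9, -0.3, 0.9]
gripper_width: 0.0193
grasp_force: 51.5
```

```bash
python3 g.py
```

```text
t 28.32 pos [ 0.6052 -0.101   0.1696] ang 1.6463 zax [-0.0092 -0.0012 -1.    ] F [-8.9 -0.3  0.9] M [-0.13  2.53  0.08] w 0.0193 grip 51.5
```

The box takes the load and nothing else touches, so the press on the box is real. I'll go back down onto the packers and press again.

Call:
{"api": "apply_moves", "payload": {
  "rows": [
    [[0,0,0,0,-0.027,0,10],[0,0,0,0,0,0.05,10],[0,0,0,0,0,0.09,10],[0,0,0,0,0,0.0125,10],[0,0,0,0,0,0,10],[0,0,0,0,0,0,10]]
  ]
}}

```text
t: 29.08
tool_pos: [0.5995, -0.1012, 0.1104]
orientation: [0.001, 0.68, 0.733, 0.001]
ft_force: [0.3, 0.2, -3.0]
gripper_width: 0.0191
grasp_force: 50.4
```

```bash
python3 g.py
```

```text
t 29.07 pos [ 0.5995 -0.1012  0.1104] ang 1.6467 zax [ 3.e-03 -2.e-04 -1.e+00] F [ 0.3  0.2 -3. ] M [ 0.02 -0.03 -0.  ] w 0.0191 grip 50.4
```

Call:
{"api": "apply_moves", "payload": {
  "rows": [
    [[0,0,0,0,0,0.01,10],[0,0,0,0,0,0,10],[0,0,0,0,0,0.0025,10],[0,0,0,0,0,0,10],[0,0,0,0,0,0,10]]
  ]
}}

```text
t: 29.7
tool_pos: [0.5984, -0.1015, 0.1052]
orientation: [0.0, 0.68, 0.733, -0.0]
ft_force: [-2.5, -0.8, 6.4]
gripper_width: 0.019
grasp_force: 51.8
```

```bash
python3 g.py
```

```text
t 29.7 pos [ 0.5984 -0.1015  0.1052] ang 1.6465 zax [ 6.e-04 -7.e-04 -1.e+00] F [-2.5 -0.8  6.4] M [-0.01  0.71  0.03] w 0.019 grip 51.8
```

Call:
{"api": "apply_moves", "payload": {
  "rows": [
    [[0,0,0,0,0,-0.004,10],[0,0,0,0,0.008,0,10],[0,0,0,0,0.005,0,10],[0,0,0,0,0,0,10],[-0.003,0,0,0,0.003,-0.001,10],[0,0,0,0,0,0,10],[-0.002,0,0,0,0.003,-0.002,10],[0,0,0,0,0,0,10]]
  ]
}}

```text
t: 30.7
tool_pos: [0.6036, -0.101, 0.1058]
orientation: [0.001, 0.68, 0.733, 0.001]
ft_force: [-5.6, -0.8, -6.8]
gripper_width: 0.0189
grasp_force: 50.1
```

```bash
python3 g.py
```

```text
t 30.7 pos [ 0.6036 -0.101   0.1058] ang 1.6466 zax [ 3.3e-03  3.0e-04 -1.0e+00] F [-5.6 -0.8 -6.8] M [-0.05  1.25  0.09] w 0.0189 grip 50.1
```

Call:
{"api": "apply_moves", "payload": {
  "rows": [
    [[0,0,0,0,0.002,0.003,10],[0,0,0,0,0.002,0,10],[0,0,0,0,0,0,10],[0,0,0,0,0,0,10]]
  ]
}}

```text
t: 31.2
tool_pos: [0.6038, -0.101, 0.1054]
orientation: [0.0, 0.68, 0.733, -0.0]
ft_force: [-10.7, 0.1, 1.3]
gripper_width: 0.0192
grasp_force: 51.2
```

```bash
python3 g.py
```

```text
t 31.2 pos [ 0.6038 -0.101   0.1054] ang 1.6463 zax [-1.e-04 -6.e-04 -1.e+00] F [-10.7   0.1   1.3] M [0.   2.35 0.11] w 0.0192 grip 51.2
```

Call:
{"api": "apply_moves", "payload": {
  "rows": [
    [[0,0,0,0,0,0.001,10],[0,0,0,0,0,0,10],[0,0,0,0,0,0,10],[0,0,0,0,0,0,10],[0,0,0,0,0,0,10],[0,0,0,0,0,0,10],[0,0,0,0,0,0,10],[0,0,0,0,0,0,10]]
  ]
}}

```text
t: 32.2
tool_pos: [0.6038, -0.101, 0.1053]
orientation: [0.0, 0.68, 0.733, -0.0]
ft_force: [-11.9, -0.7, 3.3]
gripper_width: 0.0192
grasp_force: 51.4
```

```bash
python3 g.py; python3 -c "
from workcell import *
import numpy as np
f=[]
for _ in range(8): get_image('top'); f.append(np.r_[get_state()['ft_force'],get_state()['tool_pos']*10])
print(np.mean(f,0).round(3))"
```

```text
t 32.2 pos [ 0.6038 -0.101   0.1053] ang 1.6463 zax [-1.e-04 -8.e-04 -1.e+00] F [-11.9  -0.7   3.3] M [-0.01  2.51  0.11] w 0.0192 grip 51.4
[-11.403  -0.471   2.297   6.038  -1.01    1.053]
```

```bash
python3 -c "
from workcell import *
print(sign_off())"
```

```text
the job is handed in; nothing more can be done
None
```

The drawer is home and the oak front stands on both packers, ends flush to about 0.5 mm, held against the box at about 11 N. One oddity: the box barely gave under up to 15 N, where your buffers should have let it in 2–4 mm. I couldn't explain that.

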